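Lock the mushroom night-light into its dock with the click knob

ROBOT

A 7-joint arm with a two-finger parallel gripper is mounted at the origin on the work surface. World frame = base frame: x ahead of the robot, y to its left, z up, the work surface at z = 0. Lengths are in m, angles in degrees, forces in N, time in s.
With the tool pointing down it reaches from about 0.425 to 0.925 m from the base axis. Payload 6.8 kg.
Tool frame: the origin (TCP) lies between the finger pads; the fingertips stand 19 mm ahead of it and the grasp point (between the pads) is the TCP; z points along the fingers, y is the direction in which the jaws open and shut (so a half turn about z gives the same grasp; the last joint's range is limited). The gripper opens to 88 mm and grips with 3 to 60 N. Pads are 20 mm wide; open, the fingers measure 115 mm over their backs; the gripper's body (75 mm by 178 mm) begins 61 mm behind the grasp point.
Start: joints at [-78.444, 27.33, 1.283, 89.118, -0.659, 63.558, -4.761], TCP at [0.206, 0.643, 0.242] pointing down, gripper open.
Joint ranges: [-169.35, 169.35], [-19.33, 120.38], [-80.79, 83.38], [13.8, 139.57], [-78.32, 258.32], [9.67, 109.79], [-169.56, 169.56]. Speed limits (degrees/s): [136.94, 136.94, 180, 180, 180, 180, 180].

INTERFACE

Orientations are given as a 3x3 rotation matrix whose columns are the frame's x, y, z axes.
In Python, from workcell import robot, vision, ticket gives the robot as it stands.
- The arm moves only by the tool apply_moves, never from a script. Its argument "rows" is one flat list of numbers, 4 for each row, row after row: the shift along the tool's x, y, z in units of 50 mm (1.0 is 50 mm), then the turn about the tool's z in units of 5 degrees (1.0 is 5 degrees). In form: [dx, dy, dz, roll, dx, dy, dz, roll, ...]. A call has 1 to 8 rows; each row shifts and turns the commanded pose from where the row before left it, along the tool's axes as they then stand; what a row does not reach is not made up. A row lasts 1/8 s, in which the tool goes at most 62.5 mm and 10.7 degrees, less where a joint would pass 70% of its speed; a pose out of reach is approached as far as the arm can. A call is refused whole if a number of a shift passes 1 or a number of a turn 1, either way. A call with a gripper value outside its range is refused whole. "gripper" is the finger opening in mm, from 0 to 87.8, set as the call begins (left out, the last holds). The fingers move at their own pace and stop on an object; "squeeze" is the grip in N (left out, the last holds). Time passes only in rows, so rows that do not move let the fingers close. It gives the time, the measured TCP pose, the force and the opening at its end, in the units of the state.
- robot.get_state(): the state, without advancing time (a new reading comes with each control period).
- vision.grab_frame(name): name is "side" or "top" or "wrist"; returns (picture, depth): 384x512x3 uint8, red, green, blue; 384x512 float32, m along the optical axis (not along the pixel's ray), 0 where there is no reading.
- vision.camera_info(name): a dict with "fx", "fy", "cx", "cy" (pixels), "xyz" and "orientation" of the camera in the world. Camera axes: x right, y up, looking along -z (the intrinsics and any distortion apply to the point x, -y, -z); pixel columns grow to the right and rows downward; lengths in m; the calibration is good to about 2 mm. A picture is of the moment at which its call begins: read the wrist's pose just before it. camera_info takes no time and is no camera call; for the wrist camera it gives the pose at the moment of the call.
- ticket.sign_off(): hands the job in, once; it reports no verdict.
The state is a dict: "clock": time; "joint_positions": joint angles; "joint_vel": joint speeds; "joint_torque": joint torques, N m; "position": TCP position; "eef_rot": TCP orientation; "contact_force": force on the tool from outside, world axes, zero at the start; "torque": the same for the moment, N m; "gripper_width": finger opening in m.
Only numpy, scipy, OpenCV 4.12 (cv2) and the standard library are available. Lean on these libraries where they do the work, as an engineer would, in place of code of your own. Each camera call takes 0.05 s, during which the arm holds its last target. There are 200 camera calls.

TASK

Stand the small purple mushroom night-light upright and fully home in the round socket of the wooden dock and let go of it. Then turn the dock's black knob clockwise until its slip clutch has clicked once, so that the jaw holds the lamp's stem, and stop before a second click. Do not press hard on the lamp, and leave the other things on the dresser where they are.

Things in the scene. Friction and masses are not known exactly. Their poses are not given: they have to be found in the camera images.
- lamp: Purple mushroom night-light, loose, upright, 98 mm tall, 130 to 210 g. Origin: centre of its underside, z up; round, so yaw is of no matter. Stem: pale violet, 24 mm across up to 54 mm height, 2 mm chamfer at the foot. Head: 54 mm across, straight vertical rim from 56 to 78 mm height (grip here), dome above. It may stand on either side of the dock.
- dock: Wooden block fixed to the dresser, 120 (x) by 240 (y) mm, deck 50 mm high. Origin: centre of its underside, z up. Socket at y +65 mm, an aluminium fence beyond it (66 mm high). Knob at y -70 mm. Between them an aluminium jaw (65 mm high) slides on the deck towards the stem, 8 mm per radian of knob; at the start it is 3 to 18 mm short of the stem (how far is not told), clear of the socket.
- socket (a point): Centre of the socket's mouth, at deck height (50 mm); axes as the dock's. Round blind hole 26.5 mm across, 20 mm deep, 3 mm chamfer, axis vertical. The lamp is home when its underside is on the hole's floor, 20 mm below this point.
- knob_grip (a point): On the knob's vertical axis, 108 mm above the dresser, a height to grip. The knob: black ribbed round cap, 32 mm across, straight from 88 to 120 mm height, yellow mark. Under it (69 to 79 mm) a steel collar 38 mm across with a red mark; gripping the collar bypasses the clutch. Below, a white 54 mm square housing. Clockwise from above closes the jaw, turning back opens it.
- clutch (a joint): Angle (rad) of the black cap over the steel collar, 0 at the start (marks in line). Both turn together (0.11 N m), the value staying below 0.1, until the stem stops the jaw; then at about 0.2 N m the cap slips on, the torque drops, and past the middle it snaps to the next notch (rests at 0.69 to 0.88): one click. The second is at 1.57. 20 N of grip is enough.
- jar: Amber glass jar with a wooden lid, 48 mm across, 75 mm tall; origin under its centre. Bystander, on the other side of the dock from the lamp.
- watch: Black smartwatch with its strap spread flat, 42 by 170 mm. Bystander; origin under its centre.
- tube: White cream tube standing on its blue cap, 39 mm across, 115 mm tall. Bystander; origin under its centre.
- remote: Black remote control, 45 by 150 mm, 16 mm high. Bystander; origin under its centre.
- buds: White earbud case, 50 by 62 mm, 26 mm high. Bystander; origin under its centre.
- mug: Blue mug, 80 mm across, 90 mm tall. Bystander; origin under its centre.
- books: Two flat books, blue under yellow, 130 by 190 mm, 42 mm high. Bystander; origin under the blue one.
Mind the look-alikes: they are no part of the job. Of the things that look like the lamp, take the one that is farthest from the robot's base at the start.

How it is judged:
By the outcome, as a careful person would: the job done as asked, in the order asked, and still so for the second after the job is handed in, with the robot touching nothing.
It also fails if it takes over 67 s, if anything falls off the work surface, if the arm or the gripper's body presses on something with over 40 N, if the wrist force passes 120 N, or if a joint passes its speed limit or range.

## Working session

There is one attempt and no reset: what is moved stays moved. The work goes in short steps, Python scripts to look and compute and a tool call to move; the robot and the scene stay as the last step left them, time stands still between calls to the robot, and variables do not carry over. Pictures are saved under pics/ and viewed, about 8 in all and at most 12, crops included, and the job is handed in when it is done.

Besides the shell and the picture viewer there is one more tool, called after "Call:" in YAML: its name, and indented under it one key for each argument. apply_moves: Moves the arm, as the interface text tells. Its arguments: {"type":"object","properties":{"rows":{"type":"array","items":{"type":"number"}},"gripper":{"type":"number"},"squeeze":{"type":"number"}},"required":["rows"]}

```bash
mkdir -p pics; cat > h.py <<'E'
import numpy as np, cv2
from workcell import robot, vision, ticket
def grab(n,tag):
    i=vision.camera_info(n); p,d=vision.grab_frame(n)
    np.savez(f'pics/{tag}.npz',p=p,d=d,**{k:np.array(i[k]) for k in ('fx','fy','cx','cy','xyz','orientation')}, )
    cv2.imwrite(f'pics/{tag}.png',p[:,:,::-1]); return p,d,i
def world(z,u=None,v=None):
    d=z['d']; H,W=d.shape
    V,U=np.mgrid[:H,:W]
    P=np.stack([(U-z['cx'])/z['fx']*d,-(V-z['cy'])/z['fy']*d,-d],-1)
    return P@z['orientation'].T+z['xyz']
def st():
    s=robot.get_state(); 
    for k in ('clock','position','eef_rot','contact_force','torque','gripper_width','joint_positions'): print(k,np.round(s[k],4).tolist())
E
python3 - <<'E'
from h import *
a=grab('top','top0'); b=grab('side','side0'); st()
print(a[2]);print(b[2])
E
```

```text
clock 0.1
position [0.2056, 0.6424, 0.2408]
eef_rot [[-0.9524, 0.3048, -0.0004], [0.3048, 0.9524, -0.0015], [-0.0001, -0.0015, -1.0]]
contact_force [0.6591, -0.0441, 0.2466]
torque [-0.0307, 0.0273, 0.0536]
gripper_width 0.0878
joint_positions [-78.4457, 27.3702, 1.28, 89.169, -0.6582, 63.5563, -4.7603]
{'fx': 474.8186778970234, 'fy': 474.8186778970234, 'cx': 250.55790412330165, 'cy': 194.62663086695864, 'xyz': array([ 0.4058173 , -0.03500183,  1.72246626]), 'orientation': array([[-2.76330504e-02,  9.96453700e-01, -7.94760210e-02],
       [-9.99617408e-01, -2.76413752e-02,  9.95616900e-04],
       [-1.20474037e-03,  7.94731260e-02,  9.96836281e-01]])}
{'fx': 495.8675204165593, 'fy': 495.8675204165593, 'cx': 259.78262976065923, 'cy': 186.12452885751784, 'xyz': array([0.20884283, 1.09370581, 1.42428346]), 'orientation': array([[-0.95050906,  0.2422519 , -0.19454191],
       [-0.3104471 , -0.71541964,  0.62593717],
       [ 0.01245536,  0.65535392,  0.75521924]])}
```

```bash
python3 -c "
import cv2,numpy as np
a=cv2.imread('pics/top0.png');b=cv2.imread('pics/side0.png')
cv2.imwrite('pics/top0b.png',cv2.resize(a,(768,576),interpolation=3))
cv2.imwrite('pics/side0b.png',cv2.resize(b,(768,576),interpolation=3))"
```

```text
(no output)
```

View pics/top0b.png

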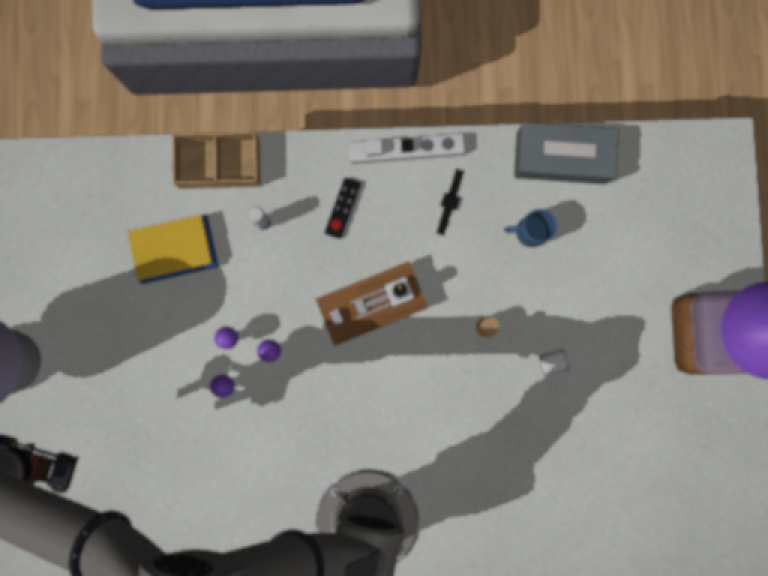

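View pics/side0b.png

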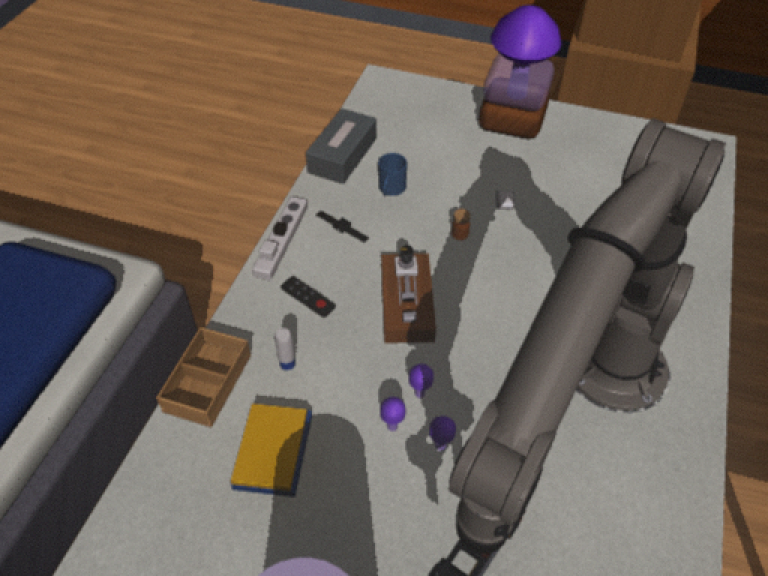

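The top view (768x576) shows three purple mushrooms at about (227,338), (268,350) and (222,386). The dock spans about (318,300) to (428,290), with the knob at (400,290) and the fence/socket end at (335,315). The base is near (372,520). The side view agrees with this layout. Next I'll measure in the world frame.

```bash
python3 - <<'E'
from h import *
for tag in ('top0','side0'):
    z=np.load(f'pics/{tag}.npz'); P=world(z); rgb=z['p'].astype(int); hsv=cv2.cvtColor(z['p'],cv2.COLOR_RGB2HSV)
    print(tag,'table z',np.median(P[...,2][(abs(P[...,0]-.45)<.1)&(abs(P[...,1]-.25)<.1)]))
    m=((hsv[...,0]>120)&(hsv[...,0]<150)&(hsv[...,1]>90)&(P[...,2]>.045)&(P[...,2]<.13)&(P[...,0]>.2)&(P[...,1]<.6)).astype(np.uint8)
    n,l,s,c=cv2.connectedComponentsWithStats(m)
    for i in range(1,n):
        if s[i,4]<15: continue
        q=P[l==i]; rim=q[(q[:,2]<.08)]
        t=q[q[:,2]>q[:,2].max()-.006]
        print('lamp',s[i,4],c[i].round(1),'zmax',q[:,2].max().round(3),'top',t.mean(0).round(4),'ext',q.min(0).round(3),q.max(0).round(3),'r',np.hypot(*t.mean(0)[:2]).round(3))
    R=(P[...,0]>.25)&(P[...,0]<.75)&(P[...,1]>-.25)&(P[...,1]<.25)
    wood=R&(abs(P[...,2]-.05)<.006)&(rgb[...,0]>rgb[...,2]+25)
    n,l,s,c=cv2.connectedComponentsWithStats(wood.astype(np.uint8)); i=1+s[1:,4].argmax()
    q=P[l==i]; rc=cv2.minAreaRect((q[:,:2]*1000).astype(np.float32)); print('dock rect mm',rc,s[i,4],np.median(q[:,2]))
    print(cv2.boxPoints(rc).round(0).tolist())
    # knob: pts z 0.112..0.13 near dock
    k=R&(P[...,2]>.108)&(P[...,2]<.13)&(np.hypot(P[...,0]-rc[0][0]/1e3,P[...,1]-rc[0][1]/1e3)<.14)
    q=P[k]; print('knob',len(q),q.mean(0).round(4),q.min(0).round(4),q.max(0).round(4))
E
```

```text
top0 table z 0.0014172347452630074
lamp 155 [150.3 224.9] zmax 0.103 top [0.4446 0.3129 0.0993] ext [0.42  0.289 0.077] [0.462 0.336 0.103] r 0.544
lamp 157 [179.  233.6] zmax 0.105 top [0.4091 0.2129 0.1018] ext [0.387 0.189 0.073] [0.432 0.236 0.105] r 0.461
lamp 158 [147.7 257.2] zmax 0.104 top [0.3324 0.324  0.1005] ext [0.308 0.299 0.066] [0.353 0.343 0.104] r 0.464
dock rect mm ((514.9063720703125, -25.085479736328125), (118.2829360961914, 238.74134826660156), 20.149803161621094) 1353 0.050526745156998176
[[418.0, 67.0], [501.0, -158.0], [612.0, -117.0], [529.0, 107.0]]
knob 74 [ 0.5391 -0.0898  0.1201] [ 0.5243 -0.1062  0.1084] [ 0.5555 -0.0753  0.1289]
side0 table z 0.0005630725600652697
lamp 220 [280.3 251.1] zmax 0.105 top [0.4054 0.2179 0.1024] ext [0.382 0.197 0.052] [0.431 0.245 0.105] r 0.46
lamp 242 [261.5 273.6] zmax 0.104 top [0.4425 0.3201 0.1   ] ext [0.415 0.294 0.053] [0.463 0.343 0.104] r 0.546
lamp 222 [295. 286.] zmax 0.1 top [0.331  0.3278 0.0963] ext [0.303 0.303 0.058] [0.353 0.355 0.1  ] r 0.466
dock rect mm ((512.5829467773438, -23.171661376953125), (118.38457489013672, 247.23605346679688), 20.2156982421875) 879 0.0496605749947967
[[414.0, 72.0], [500.0, -160.0], [611.0, -119.0], [525.0, 113.0]]
knob 64 [ 0.5367 -0.0857  0.1175] [ 0.5219 -0.1051  0.108 ] [ 0.5542 -0.0715  0.1279]
```

```bash
python3 - <<'E'
import cv2,numpy as np
a=cv2.imread('pics/top0.png')[160:280,120:310]; b=cv2.imread('pics/side0.png')[150:320,230:330]
a=cv2.resize(a,None,fx=4,fy=4,interpolation=2)[:480,:760]; cv2.imwrite('pics/c0.png',a)
E
```

```text
(no output)
```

View pics/c0.png

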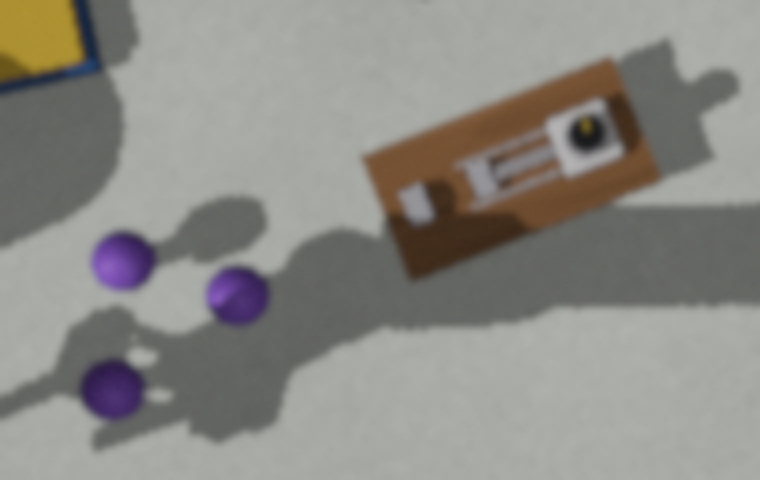

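The crop shows three lamps at (123,261), (238,295) and (113,389), the socket shadow near (435,195), the jaw at (482,178) and the knob at (588,130). The measured sizes match the given ones. The target is the farthest lamp, at about (0.4435, 0.316). The dock centre is (0.514, -0.024) with 20.2° yaw. I'm moving above the lamp.

Call:
apply_moves:
  rows: [-0.8,-0.6,0,0,-0.8,-0.6,0,0,-0.8,-0.6,0,0,-0.8,-0.6,0,0,-0.8,-0.6,0,0,-0.8,-0.6,0,0,-0.8,-0.6,0,0,-0.8,-0.6,0,0]
  gripper: 87.8

```text
clock: 1.1
position: [0.438, 0.3152, 0.2414]
eef_rot: [[-0.952, 0.305, -0.0], [0.305, 0.952, -0.0], [0.0, -0.0, -1.0]]
contact_force: [0.3, 0.5, 0.5]
gripper_width: 0.088
```

Call:
apply_moves:
  rows: [0,0,0,0,0,0,0,0]

```text
clock: 1.35
position: [0.4369, 0.3172, 0.2414]
eef_rot: [[-0.952, 0.305, -0.001], [0.305, 0.952, 0.0], [0.001, -0.0, -1.0]]
contact_force: [0.1, 1.3, -0.4]
gripper_width: 0.0878
```

```bash
python3 - <<'E'
from h import *
st(); i=vision.camera_info('wrist'); print(i); grab('wrist','w1')
E
```

```text
clock 1.35
position [0.4369, 0.3172, 0.2414]
eef_rot [[-0.9524, 0.3047, -0.0006], [0.3047, 0.9524, 0.0001], [0.0007, -0.0001, -1.0]]
contact_force [0.0746, 1.2957, -0.367]
torque [0.0093, -0.0187, -0.0022]
gripper_width 0.0878
joint_positions [-49.9679, 14.5959, 8.8188, 108.1841, -2.6641, 57.4356, 32.2637]
{'fx': 270.904607689777, 'fy': 270.904607689777, 'cx': 253.2907930399954, 'cy': 194.98914290847614, 'xyz': array([0.36322598, 0.34127892, 0.38436627]), 'orientation': array([[ 0.30408229, -0.91403277, -0.26847358],
       [ 0.95264468,  0.29133161,  0.08714354],
       [-0.00143721, -0.28225873,  0.95933724]])}
```

View pics/w1.png

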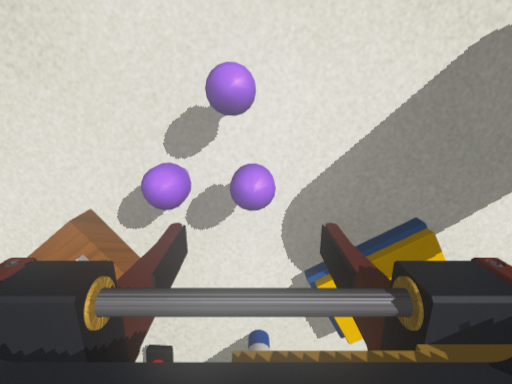

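The wrist view has the target lamp at (252,187), the others at (166,186) and (231,88), and the dock at lower left. I'll refine the position with a dome fit to the depth.

```bash
cat >> h.py <<'E'
def dome(tag,guess,zoff=0):
    from scipy.optimize import least_squares
    z=np.load(f'pics/{tag}.npz'); P=world(z); hsv=cv2.cvtColor(z['p'],cv2.COLOR_RGB2HSV)
    m=(hsv[...,0]>120)&(hsv[...,0]<150)&(hsv[...,1]>90)&(np.hypot(P[...,0]-guess[0],P[...,1]-guess[1])<.04)&(P[...,2]>zoff+.04)
    q=P[m]; print(tag,len(q),'ext',q.min(0).round(4),q.max(0).round(4))
    rim=q[(q[:,2]<zoff+.077)&(q[:,2]>zoff+.056)]
    f=least_squares(lambda x:np.hypot(rim[:,0]-x[0],rim[:,1]-x[1])-.027,guess[:2],loss='soft_l1',f_scale=.001); print(' rim fit',len(rim),f.x.round(4),np.std(f.fun).round(4))
    t=q[q[:,2]>zoff+.081]
    g=least_squares(lambda x:np.linalg.norm(t-x[:3],axis=1)-x[3],[*guess[:2],zoff+.068,.03],loss='soft_l1',f_scale=.001); print(' dome fit',len(t),g.x.round(4),np.std(g.fun).round(4))
E
python3 - <<'E'
from h import *
dome('w1',(.4435,.316)); dome('side0',(.4435,.316)); dome('top0',(.4435,.316))
E
```

```text
w1 1555 ext [0.4139 0.2894 0.0625] [0.4647 0.3407 0.0993]
 rim fit 62 [0.4413 0.3146] 0.0002
 dome fit 1364 [0.4409 0.3147 0.0698 0.0275] 0.0006
side0 242 ext [0.4147 0.2935 0.0533] [0.4631 0.3431 0.1037]
 rim fit 47 [0.4413 0.3131] 0.0014
 dome fit 168 [0.4409 0.3144 0.0712 0.0264] 0.0026
top0 155 ext [0.4202 0.2887 0.0765] [0.4617 0.3361 0.1029]
 rim fit 1 [0.4432 0.3153] 0.0
 dome fit 148 [0.4423 0.3137 0.0728 0.0265] 0.0028
```

Call:
apply_moves:
  rows: [-0.09,-0.02,0.5,0,0,0,0.8,0,0,0,0.8,0,0,0,0.7,0,0,0,0.5,0,0,0,0.19,0,0,0,0,0]

```text
clock: 2.28
position: [0.4408, 0.3152, 0.067]
eef_rot: [[-0.953, 0.303, -0.001], [0.303, 0.953, -0.0], [0.001, -0.0, -1.0]]
contact_force: [0.2, -0.1, 0.9]
gripper_width: 0.0878
```

Call:
apply_moves:
  rows: [0,0,0,0,0,0,0,0,0,0,0,0,0,0,0,0,0,0,0,0,0,0,0,0]
  gripper: 40
  squeeze: 15

```text
clock: 3.02
position: [0.4416, 0.3145, 0.0675]
eef_rot: [[-0.952, 0.305, 0.0], [0.305, 0.952, 0.0], [-0.0, 0.0, -1.0]]
contact_force: [-1.1, -1.1, 5.0]
gripper_width: 0.0537
```

Call:
apply_moves:
  rows: [0,0,-0.2,0,0,0,-0.5,0,0,0,-0.8,0,0,0,-0.9,0,0,0,0,0,0,0,0,0]

```text
clock: 3.78
position: [0.4408, 0.3141, 0.1867]
eef_rot: [[-0.952, 0.305, -0.001], [0.305, 0.952, -0.001], [0.001, -0.001, -1.0]]
contact_force: [0.7, -0.4, -2.0]
gripper_width: 0.0536
```

```bash
python3 - <<'E'
from h import *
st(); grab('wrist','w2'); dome('w2',(.441,.315),.12)
E
```

```text
clock 3.775
position [0.4408, 0.3141, 0.1867]
eef_rot [[-0.9524, 0.3047, -0.0007], [0.3047, 0.9524, -0.0005], [0.0006, -0.0007, -1.0]]
contact_force [0.6532, -0.3818, -2.0217]
torque [-0.0343, 0.0027, -0.0291]
gripper_width 0.0536
joint_positions [-49.3051, 18.4113, 8.8227, 111.1502, -3.5947, 50.7484, 33.6093]
w2 6848 ext [0.4132 0.2863 0.173 ] [0.4572 0.3428 0.2181]
 rim fit 960 [0.4408 0.3145] 0.0003
 dome fit 5021 [0.4406 0.3147 0.1886 0.0278] 0.0007
```

Call:
apply_moves:
  rows: [-0.3,-0.3,-0.2,0,-0.6,-0.6,-0.2,0,-0.7,-0.7,-0.2,0,-0.7,-0.8,-0.2,0,-0.7,-0.8,-0.2,0,-0.7,-0.8,-0.2,0,-0.6,-0.6,0,0,-0.3,-0.3,0,0]

```text
clock: 4.82
position: [0.5856, 0.0078, 0.2455]
eef_rot: [[-0.951, 0.308, -0.003], [0.308, 0.951, -0.002], [0.002, -0.002, -1.0]]
contact_force: [-0.8, 0.1, -1.3]
gripper_width: 0.0535
```

Call:
apply_moves:
  rows: [0,0,0,0,0,0,0,0]

```text
clock: 5.08
position: [0.5848, 0.0124, 0.246]
eef_rot: [[-0.953, 0.304, -0.002], [0.304, 0.953, 0.0], [0.002, -0.0, -1.0]]
contact_force: [-0.2, 0.9, -1.4]
gripper_width: 0.0536
```

```bash
python3 - <<'E'
from h import *
st(); grab('wrist','w3'); p=cv2.imread('pics/w3.png'); cv2.imwrite('pics/w3b.png',cv2.resize(p,(768,576),interpolation=2))
E
```

```text
clock 5.075
position [0.5848, 0.0124, 0.246]
eef_rot [[-0.9528, 0.3036, -0.0024], [0.3036, 0.9528, 0.0004], [0.0024, -0.0004, -1.0]]
contact_force [-0.1605, 0.9339, -1.4217]
torque [0.0411, -0.0332, 0.0231]
gripper_width 0.0536
joint_positions [-21.4967, 19.0761, 17.9855, 102.4376, -6.7507, 59.6632, 71.3201]
```

View pics/w3b.png

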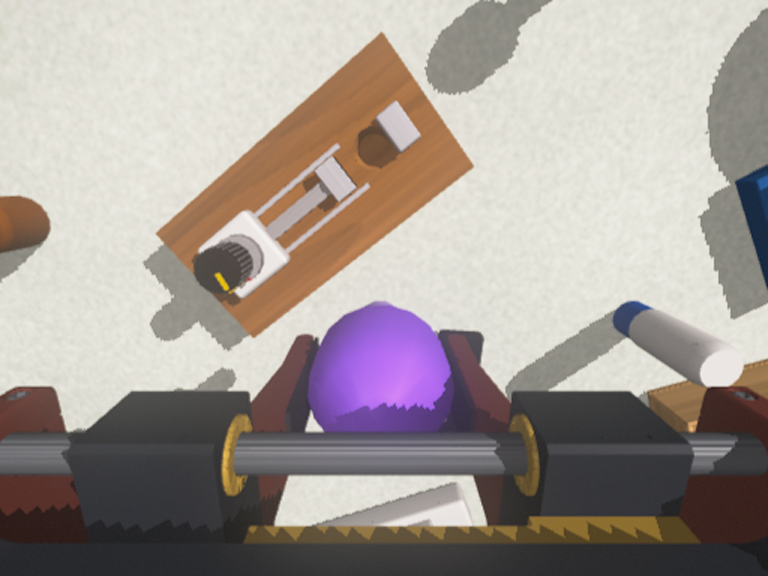

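The dock is fully visible: the socket at (378,146), fence at (398,126), jaw at (335,180) and knob at (225,265). The lamp hangs straight in the fingers. I'll fit the dock, socket and knob from the depth.

```bash
cat >> h.py <<'E'
def dock(tag):
    from scipy.optimize import least_squares
    z=np.load(f'pics/{tag}.npz'); P=world(z); rgb=z['p'].astype(int)
    c0=np.array([.514,-.024]); 
    wood=(abs(P[...,2]-.05)<.006)&(rgb[...,0]>rgb[...,2]+25)&(np.hypot(P[...,0]-c0[0],P[...,1]-c0[1])<.15)
    n,l,s,c=cv2.connectedComponentsWithStats(wood.astype(np.uint8)); i=1+s[1:,4].argmax(); q=P[l==i]
    rc=cv2.minAreaRect((q[:,:2]*1000).astype(np.float32)); print('rect',rc,'deck z',np.median(q[:,2]))
    C=np.array(rc[0])/1e3; a=np.deg2rad(rc[2] if rc[1][1]>rc[1][0] else rc[2]-90); 
    ex=np.array([np.cos(a),np.sin(a)]); ey=np.array([-np.sin(a),np.cos(a)])
    print('yaw',np.degrees(a),'socket',C+.065*ey,'knob',C-.07*ey)
    L=np.stack([(P[...,:2]-C)@ex,(P[...,:2]-C)@ey,P[...,2]],-1)
    h=(np.hypot(L[...,0],L[...,1]-.065)<.03)&(P[...,2]<.046)
    # mouth outline from mask of pixels below deck
    hh=h.astype(np.uint8); print('hole px',h.sum(),'floor z',P[h][:,2].min(),'z10',np.percentile(P[h][:,2],50))
    fl=L[h&(P[...,2]<.0335)]
    if len(fl): print('floor ext',fl.min(0).round(4),fl.max(0).round(4))
    cs=cv2.findContours(hh,cv2.RETR_EXTERNAL,cv2.CHAIN_APPROX_NONE)[0]; k=max(cs,key=len)[:,0]
    # rays of contour pixels to z=0.048
    def ray(uv,zp):
        d=np.stack([(uv[:,0]-z['cx'])/z['fx'],-(uv[:,1]-z['cy'])/z['fy'],-np.ones(len(uv))],-1)@z['orientation'].T
        t=(zp-z['xyz'][2])/d[:,2]; X=z['xyz']+d*t[:,None]; return np.stack([(X[:,:2]-C)@ex,(X[:,:2]-C)@ey],-1)
    r=ray(k,.047)
    f=least_squares(lambda x:np.hypot(r[:,0]-x[0],r[:,1]-x[1])-x[2],[0,.065,.014],loss='soft_l1',f_scale=.0007)
    w=C+f.x[0]*ex+f.x[1]*ey; print('mouth local',f.x.round(4),'world',w.round(4),np.std(f.fun).round(4))
    kb=L[(np.hypot(L[...,0],L[...,1]+.07)<.025)&(P[...,2]>.117)]
    print('knob top',len(kb),kb.mean(0).round(4),kb.min(0).round(4),kb.max(0).round(4), 'world', (C+kb.mean(0)[0]*ex+kb.mean(0)[1]*ey).round(4))
    j=L[(abs(L[...,0])<.03)&(abs(L[...,1]-.02)<.05)&(abs(P[...,2]-.065)<.003)]
    print('jaw/fence y hist',np.histogram(j[:,1],bins=np.arange(-.03,.071,.004)))
E
python3 - <<'E'
from h import *
dock('w3')
E
```

```text
rect ((513.2571411132812, -24.021392822265625), (120.2379379272461, 240.37924194335938), 20.39321517944336) deck z 0.04971801035039336
yaw 20.39321517944336 socket [0.49060717 0.03690462] knob [ 0.53764941 -0.08963402]
hole px 414 floor z -0.0007357157516935109 z10 0.02970460203475861
floor ext [-0.0199  0.0469 -0.0007] [0.0165 0.0781 0.0326]
mouth local [0.0002 0.0649 0.0128] world [0.4908 0.0369] 0.0005
knob top 737 [ 0.     -0.0689  0.1198] [-0.0155 -0.0852  0.1171] [ 0.0167 -0.0536  0.1221] world [ 0.5373 -0.0886]
jaw/fence y hist (array([ 0,  0,  0,  0,  0,  0,  0,  0,  0,  0,  0,  0, 76, 93, 94, 94, 68,
        0,  0,  0,  0,  0,  0,  0,  0]), array([-0.03 , -0.026, -0.022, -0.018, -0.014, -0.01 , -0.006, -0.002,
        0.002,  0.006,  0.01 ,  0.014,  0.018,  0.022,  0.026,  0.03 ,
        0.034,  0.038,  0.042,  0.046,  0.05 ,  0.054,  0.058,  0.062,
        0.066,  0.07 ]))
```

Call:
apply_moves:
  rows: [0.3,-0.02,0,0,0.6,-0.03,0,0,0.6,-0.03,0.2,0,0.34,-0.03,0.4,0,0.1,0,0.6,0,0,0,0.6,0,0,0,0.4,0,0,0,0,0]

```text
clock: 6.12
position: [0.4896, 0.036, 0.1362]
eef_rot: [[-0.953, 0.303, -0.003], [0.303, 0.953, -0.0], [0.003, -0.001, -1.0]]
contact_force: [1.1, -0.5, -1.0]
gripper_width: 0.0534
```

Call:
apply_moves:
  rows: [0,0,0,0,0,0,0,0]

```text
clock: 6.38
position: [0.4922, 0.0356, 0.1382]
eef_rot: [[-0.952, 0.305, 0.002], [0.305, 0.952, 0.001], [-0.002, 0.001, -1.0]]
contact_force: [-0.3, 0.6, -1.3]
gripper_width: 0.0538
```

```bash
python3 - <<'E'
from h import *
st(); grab('wrist','w4'); dome('w4',(.4907,.037),.062)
E
```

```text
clock 6.375
position [0.4922, 0.0356, 0.1382]
eef_rot [[-0.9525, 0.3047, 0.0018], [0.3047, 0.9525, 0.0007], [-0.0016, 0.0012, -1.0]]
contact_force [-0.2951, 0.639, -1.3141]
torque [0.0122, -0.016, 0.0323]
gripper_width 0.0538
joint_positions [-24.4445, 18.4306, 15.616, 120.0269, -7.2936, 42.3, 68.0671]
w4 6854 ext [0.4647 0.0078 0.1206] [0.507  0.0636 0.1692]
 rim fit 500 [0.4922 0.0361] 0.0002
 dome fit 6152 [0.4919 0.0362 0.1406 0.0275] 0.0005
```

Call:
apply_moves:
  rows: [0.03,0,0.1,0,0,0,0.2,0,0,0,0.05,0,0,0,0,0]

```text
clock: 6.92
position: [0.49, 0.0356, 0.1192]
eef_rot: [[-0.952, 0.305, -0.001], [0.305, 0.952, -0.0], [0.001, -0.001, -1.0]]
contact_force: [-1.1, 0.0, -1.7]
gripper_width: 0.0537
```

Call:
apply_moves:
  rows: [0,0,0.06,0,0,0,0.06,0,0,0,0,0]

```text
clock: 7.3
position: [0.4902, 0.0358, 0.1135]
eef_rot: [[-0.952, 0.305, -0.0], [0.305, 0.952, 0.0], [0.0, -0.0, -1.0]]
contact_force: [1.1, 0.8, -0.7]
gripper_width: 0.0539
```

Call:
apply_moves:
  rows: [0,0,0.06,0,0,0,0.06,0,0,0,0.06,0,0,0,0,0]

```text
clock: 7.8
position: [0.4902, 0.0358, 0.1044]
eef_rot: [[-0.952, 0.305, -0.0], [0.305, 0.952, 0.0], [0.0, -0.0, -1.0]]
contact_force: [-0.1, 1.0, -1.7]
gripper_width: 0.0536
```

Call:
apply_moves:
  rows: [0,0,0.05,0,0,0,0.05,0,0,0,0,0]

```text
clock: 8.18
position: [0.4902, 0.0358, 0.0995]
eef_rot: [[-0.952, 0.305, -0.0], [0.305, 0.952, 0.0], [0.0, -0.0, -1.0]]
contact_force: [0.5, 1.1, -1.5]
gripper_width: 0.0536
```

Call:
apply_moves:
  rows: [0,0,0.02,0,0,0,0.02,0,0,0,0,0]

```text
clock: 8.55
position: [0.4903, 0.0358, 0.0976]
eef_rot: [[-0.952, 0.305, 0.0], [0.305, 0.952, 0.0], [-0.0, 0.0, -1.0]]
contact_force: [0.5, 0.2, -1.2]
gripper_width: 0.0538
```

Call:
apply_moves:
  rows: [0,0,0.015,0,0,0,0,0]

```text
clock: 8.8
position: [0.4906, 0.0357, 0.0974]
eef_rot: [[-0.952, 0.305, 0.001], [0.305, 0.952, 0.0], [-0.001, 0.0, -1.0]]
contact_force: [-1.1, 0.3, 5.4]
gripper_width: 0.0535
```

The contact is about 7 N at TCP z 0.0974, the predicted home height. I'm releasing and rising.

Call:
apply_moves:
  rows: [0,0,0,0,0,0,0,0,0,0,0,0,0,0,0,0]
  gripper: 87.8

```text
clock: 9.3
position: [0.4901, 0.0357, 0.0968]
eef_rot: [[-0.952, 0.305, -0.0], [0.305, 0.952, -0.0], [0.0, -0.0, -1.0]]
contact_force: [1.4, -0.6, -0.5]
gripper_width: 0.0869
```

Call:
apply_moves:
  rows: [0,0,-0.3,0,0,0,-0.6,0,0,0,-0.8,-1,0,0,-0.8,-1,0,0,-0.4,-1,0,0,0,-1,0,0,0,-1,0,0,0,-1]

```text
clock: 10.3
position: [0.4902, 0.0356, 0.243]
eef_rot: [[-0.977, -0.215, 0.001], [-0.215, 0.977, 0.0], [-0.001, -0.0, -1.0]]
contact_force: [0.4, 0.4, 0.6]
gripper_width: 0.0878
```

Call:
apply_moves:
  rows: [0,0,0,-1,0,0,0,-1,0,0,0,-1,0,0,0,-1,0,0,0,-1,0,0,0,-1,0,0,0,-1,0,0,0,-1]

```text
clock: 11.3
position: [0.4902, 0.0356, 0.2429]
eef_rot: [[-0.61, -0.792, 0.001], [-0.792, 0.61, -0.0], [-0.001, -0.001, -1.0]]
contact_force: [-1.0, 0.6, -0.7]
gripper_width: 0.0878
```

Call:
apply_moves:
  rows: [0,0,0,-1,0,0,0,-1,0,0,0,-1,0,0,0,-1,0,0,0,-1,0,0,0,-1,0,0,0,0,0,0,0,0]

```text
clock: 12.3
position: [0.4902, 0.0356, 0.2424]
eef_rot: [[-0.137, -0.991, 0.001], [-0.991, 0.137, -0.0], [-0.0, -0.001, -1.0]]
contact_force: [-0.7, -0.1, -0.1]
gripper_width: 0.0877
```

```bash
python3 - <<'E'
from h import *
st(); grab('wrist','w5'); dome('w5',(.4907,.037),.03)
z=np.load('pics/w5.npz'); P=world(z)
k=P[(np.hypot(P[...,0]-.5375,P[...,1]+.0893)<.025)&(abs(P[...,2]-.12)<.003)]; print(len(k))
if len(k): print(k.mean(0).round(4),k.min(0).round(4),k.max(0).round(4))
E
```

```text
clock 12.3
position [0.4902, 0.0356, 0.2424]
eef_rot [[-0.1367, -0.9906, 0.0005], [-0.9906, 0.1367, -0.0], [-0.0, -0.0005, -1.0]]
contact_force [-0.6513, -0.0826, -0.0994]
torque [0.0935, 0.0642, -0.034]
gripper_width 0.0877
joint_positions [-15.7402, 9.8478, 4.8475, 113.9081, -0.9876, 56.2544, 161.7275]
w5 1958 ext [0.4638 0.0082 0.0924] [0.5154 0.0626 0.1286]
 rim fit 78 [0.4901 0.0355] 0.0002
 dome fit 1679 [0.49   0.0352 0.0995 0.0276] 0.0006
1042
[ 0.5375 -0.0902  0.1197] [ 0.5221 -0.1055  0.1171] [ 0.5545 -0.0749  0.1224]
```

View pics/w5.png

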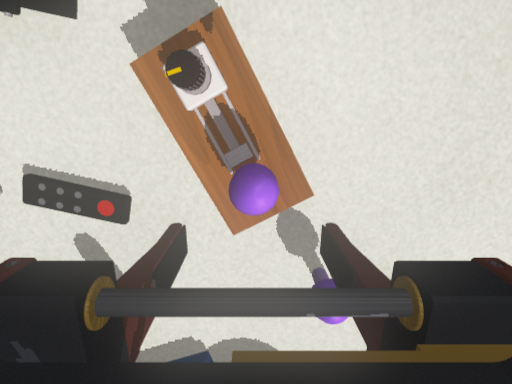

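The lamp is at (254,189), upright in the socket. Its dome fit puts the underside at z 0.0297, so it is home. The knob is at (187,70) with its yellow mark pointing left. A clockwise turn lowers j7, so there is plenty of range. I'm going over the knob.

Call:
apply_moves:
  rows: [0,0,0,1,0,0,0,1,0,0,0,1,0,0,0,1,0.4,-0.5,0,0,0.6,-0.7,0,0,0.5,-0.6,0,0,0.27,-0.21,0,0]

```text
clock: 13.35
position: [0.5382, -0.0914, 0.2419]
eef_rot: [[-0.469, -0.883, -0.0], [-0.883, 0.469, -0.001], [0.001, -0.0, -1.0]]
contact_force: [-0.9, 0.6, -0.3]
gripper_width: 0.0879
```

Call:
apply_moves:
  rows: [0,0,0,0,0,0,0,0]

```text
clock: 13.6
position: [0.5376, -0.0875, 0.2418]
eef_rot: [[-0.464, -0.886, -0.001], [-0.886, 0.464, 0.001], [-0.001, 0.001, -1.0]]
contact_force: [0.3, 0.6, 0.7]
gripper_width: 0.0878
```

```bash
python3 - <<'E'
from h import *
st(); grab('wrist','w6')
z=np.load('pics/w6.npz'); P=world(z)
k=P[(np.hypot(P[...,0]-.5375,P[...,1]+.0893)<.025)&(abs(P[...,2]-.12)<.003)]; print(len(k))
if len(k): print(k.mean(0).round(4),k.min(0).round(4),k.max(0).round(4))
E
```

```text
clock 13.6
position [0.5376, -0.0875, 0.2418]
eef_rot [[-0.464, -0.8858, -0.0005], [-0.8858, 0.464, 0.0009], [-0.0006, 0.0009, -1.0]]
contact_force [0.2886, 0.6239, 0.7172]
torque [0.0368, 0.0577, 0.0283]
gripper_width 0.0878
joint_positions [-7.2112, 15.0857, 11.9346, 107.7148, -3.716, 57.5991, 158.6707]
719
[ 0.5373 -0.0909  0.1196] [ 0.522  -0.1059  0.117 ] [ 0.554  -0.075   0.1218]
```

Call:
apply_moves:
  rows: [0,0,0.3,0,0,0,0.6,0,0,0,0.5,0,0,0,0.2,0,0,0,0,0,0,0,0,0]

```text
clock: 14.4
position: [0.5386, -0.0893, 0.1627]
eef_rot: [[-0.466, -0.885, 0.001], [-0.885, 0.466, -0.0], [-0.001, -0.001, -1.0]]
contact_force: [0.2, 1.0, -0.1]
gripper_width: 0.0876
```

Call:
apply_moves:
  rows: [0.02,0.01,0.3,0,0,0,0.4,0,0,0,0.3,0,0,0,0.09,0,0,0,0,0,0,0,0,0]

```text
clock: 15.15
position: [0.5375, -0.0901, 0.1079]
eef_rot: [[-0.466, -0.885, 0.001], [-0.885, 0.466, -0.0], [-0.0, -0.001, -1.0]]
contact_force: [-0.6, 0.1, 0.4]
gripper_width: 0.0876
```

Call:
apply_moves:
  rows: [0,0,0,0,0,0,0,0,0,0,0,0,0,0,0,0,0,0,0,0,0,0,0,0,0,0,0,0,0,0,0,0]
  gripper: 20
  squeeze: 22

```text
clock: 16.15
position: [0.5376, -0.0903, 0.1075]
eef_rot: [[-0.466, -0.885, 0.001], [-0.885, 0.466, -0.0], [-0.0, -0.001, -1.0]]
contact_force: [3.0, -1.8, -1.8]
gripper_width: 0.0312
```

```bash
python3 -c "
from h import *
st()"
```

```text
clock 16.15
position [0.5376, -0.0903, 0.1075]
eef_rot [[-0.4658, -0.8849, 0.0012], [-0.8849, 0.4658, -0.0003], [-0.0003, -0.0012, -1.0]]
contact_force [2.9839, -1.7598, -1.7685]
torque [-0.2451, -0.5246, -0.0158]
gripper_width 0.0312
joint_positions [-5.2279, 25.1745, 10.2917, 114.1833, -6.6142, 41.1184, 161.3312]
```

Call:
apply_moves:
  rows: [0,0,0,1,0,0,0,1,0,0,0,1,0,0,0,1,0,0,0,1,0,0,0,1]

```text
clock: 16.9
position: [0.5375, -0.0901, 0.1075]
eef_rot: [[-0.847, -0.531, 0.001], [-0.531, 0.847, -0.0], [-0.001, -0.001, -1.0]]
contact_force: [2.4, -1.4, -1.6]
gripper_width: 0.032
```

```bash
python3 -c "
from h import *
st()"
```

```text
clock 16.9
position [0.5375, -0.0901, 0.1075]
eef_rot [[-0.8471, -0.5314, 0.0009], [-0.5314, 0.8471, -0.0003], [-0.0006, -0.0007, -1.0]]
contact_force [2.4007, -1.376, -1.5517]
torque [-0.1918, -0.5345, 0.1511]
gripper_width 0.032
joint_positions [-11.2254, 25.7918, 17.9194, 114.5933, -11.6956, 41.2529, 135.9483]
```

Call:
apply_moves:
  rows: [0,0,0,1,0,0,0,1,0,0,0,1,0,0,0,1,0,0,0,1,0,0,0,1]

```text
clock: 17.65
position: [0.5375, -0.0899, 0.1075]
eef_rot: [[-0.999, -0.037, 0.001], [-0.037, 0.999, -0.0], [-0.001, -0.0, -1.0]]
contact_force: [2.7, -0.7, -2.4]
gripper_width: 0.0312
```

```bash
python3 -c "
from h import *
st()"
```

```text
clock 17.65
position [0.5375, -0.0899, 0.1075]
eef_rot [[-0.9993, -0.0368, 0.0009], [-0.0368, 0.9993, -0.0001], [-0.0009, -0.0001, -1.0]]
contact_force [2.7114, -0.7244, -2.4409]
torque [-0.0692, -0.5444, 0.1272]
gripper_width 0.0312
joint_positions [-17.1936, 26.8563, 25.6807, 114.9809, -17.1091, 41.7211, 111.0623]
```

Call:
apply_moves:
  rows: [0,0,0,1,0,0,0,1,0,0,0,1,0,0,0,1,0,0,0,0]

```text
clock: 18.27
position: [0.5376, -0.0898, 0.1075]
eef_rot: [[-0.953, 0.304, 0.001], [0.304, 0.953, -0.0], [-0.001, 0.0, -1.0]]
contact_force: [3.1, -0.7, -2.0]
gripper_width: 0.0318
```

```bash
python3 -c "
from h import *
st()"
```

```text
clock 18.275
position [0.5376, -0.0898, 0.1075]
eef_rot [[-0.9526, 0.3041, 0.0009], [0.3041, 0.9526, -0.0001], [-0.0009, 0.0002, -1.0]]
contact_force [3.1294, -0.7428, -1.9805]
torque [-0.0476, -0.6876, -0.0325]
gripper_width 0.0318
joint_positions [-21.1268, 27.8683, 30.9273, 115.2186, -20.9271, 42.2657, 94.8654]
```

```bash
cat >> h.py <<'E'
def jaw(tag):
    z=np.load(f'pics/{tag}.npz'); P=world(z); C=np.array([.5133,-.0243]); a=np.deg2rad(20.3); ex=np.array([np.cos(a),np.sin(a)]); ey=np.array([-np.sin(a),np.cos(a)])
    L=np.stack([(P[...,:2]-C)@ex,(P[...,:2]-C)@ey,P[...,2]],-1)
    j=L[(abs(L[...,0])<.006)&(abs(L[...,1]-.02)<.05)&(abs(P[...,2]-.065)<.004)]
    print(tag,'jaw y',len(j), np.percentile(j[:,1],[0,3,50,97,100]).round(4) if len(j) else '')
E
python3 - <<'E'
from h import *
grab('wrist','w7'); grab('side','s7'); grab('top','t7')
for t in ('w3','w5','w7','top0','t7','side0','s7'): jaw(t)
E
```

```text
w3 jaw y 185 [-0.0289 -0.0221  0.0273  0.0365  0.0372]
w5 jaw y 171 [-0.0286 -0.0073  0.026   0.0355  0.0362]
w7 jaw y 507 [-0.0238  0.0058  0.0371  0.0458  0.0479]
top0 jaw y 34 [-0.0289 -0.027   0.0104  0.0354  0.0361]
t7 jaw y 14 [0.0153 0.0161 0.0283 0.0365 0.0367]
side0 jaw y 25 [-0.017  -0.0151  0.0217  0.0394  0.0399]
s7 jaw y 5 [-0.0291 -0.0281 -0.0123 -0.0038 -0.0035]
```

Call:
apply_moves:
  rows: [0,0,0,1,0,0,0,1,0,0,0,1,0,0,0,1,0,0,0,1]

```text
clock: 19.05
position: [0.5376, -0.0898, 0.1075]
eef_rot: [[-0.734, 0.68, 0.001], [0.68, 0.734, 0.0], [-0.001, 0.001, -1.0]]
contact_force: [3.6, 0.2, -2.5]
gripper_width: 0.032
```

```bash
cat > t.py <<'E'
from h import *
s=robot.get_state(); R=s['eef_rot']; print(s['clock'],'az',round(np.degrees(np.arctan2(R[1][0],R[0][0]))%360,2),'F',np.round(s['contact_force'],1),'T',np.round(s['torque'],3))
E
python3 t.py
```

```text
19.05 az 137.18 F [ 3.6  0.2 -2.5] T [-0.07  -0.953  0.108]
```

Call:
apply_moves:
  rows: [0,0,0,1]

```text
clock: 19.18
position: [0.5377, -0.0897, 0.1075]
eef_rot: [[-0.672, 0.741, 0.001], [0.741, 0.672, 0.0], [-0.001, 0.001, -1.0]]
contact_force: [4.4, 0.0, -2.2]
gripper_width: 0.0318
```

```bash
python3 t.py
```

```text
19.175 az 132.18 F [ 4.4  0.  -2.2] T [-0.036 -0.96   0.138]
```

Call:
apply_moves:
  rows: [0,0,0,1]

```text
clock: 19.3
position: [0.5378, -0.0897, 0.1076]
eef_rot: [[-0.604, 0.797, 0.001], [0.797, 0.604, 0.0], [-0.001, 0.001, -1.0]]
contact_force: [3.7, -0.7, -2.9]
gripper_width: 0.0319
```

```bash
python3 t.py
```

```text
19.3 az 127.18 F [ 3.7 -0.7 -2.9] T [-0.05  -0.992  0.145]
```

Call:
apply_moves:
  rows: [0,0,0,1]

```text
clock: 19.42
position: [0.5378, -0.0897, 0.1076]
eef_rot: [[-0.533, 0.846, 0.001], [0.846, 0.533, 0.0], [-0.001, 0.001, -1.0]]
contact_force: [4.7, -0.0, -2.5]
gripper_width: 0.0314
```

```bash
python3 t.py
```

```text
19.425 az 122.19 F [ 4.7 -0.  -2.5] T [-0.045 -0.969  0.072]
```

```bash
python3 -c "
from h import *
grab('wrist','w8'); jaw('w8'); dome('w8',(.490,.0355),.03)"; python3 t.py
```

```text
w8 jaw y 334 [-0.0289 -0.0045  0.0384  0.043   0.0437]
w8 5326 ext [0.471  0.0099 0.085 ] [0.5167 0.0468 0.1262]
 rim fit 761 [0.4898 0.0375] 0.0002
 dome fit 3812 [0.4898 0.0372 0.0999 0.0274] 0.0006
19.475 az 122.0 F [ 4.5  0.  -0.9] T [ 0.021 -1.021 -0.047]
```

Call:
apply_moves:
  rows: [0,0,0,1]

```text
clock: 19.6
position: [0.5377, -0.0897, 0.1075]
eef_rot: [[-0.459, 0.889, 0.001], [0.889, 0.459, 0.0], [-0.0, 0.001, -1.0]]
contact_force: [3.6, -0.6, -2.9]
gripper_width: 0.0315
```

```bash
python3 t.py
```

```text
19.6 az 117.29 F [ 3.6 -0.6 -2.9] T [-0.054 -1.107  0.126]
```

Call:
apply_moves:
  rows: [0,0,0,1]

```text
clock: 19.73
position: [0.5378, -0.0897, 0.1075]
eef_rot: [[-0.379, 0.926, 0.001], [0.926, 0.379, 0.0], [-0.0, 0.001, -1.0]]
contact_force: [4.8, -1.3, -2.7]
gripper_width: 0.0313
```

```bash
python3 t.py
```

```text
19.725 az 112.25 F [ 4.8 -1.3 -2.7] T [-0.086 -1.077  0.18 ]
```

Call:
apply_moves:
  rows: [0,0,0,0.6]

```text
clock: 19.85
position: [0.5378, -0.0897, 0.1075]
eef_rot: [[-0.331, 0.944, 0.001], [0.944, 0.331, 0.0], [-0.0, 0.001, -1.0]]
contact_force: [4.0, -0.4, -2.3]
gripper_width: 0.0316
```

```bash
python3 t.py
```

```text
19.85 az 109.3 F [ 4.  -0.4 -2.3] T [-0.087 -1.114  0.125]
```

Call:
apply_moves:
  rows: [0,0,0,0.6]

```text
clock: 19.98
position: [0.5379, -0.0897, 0.1075]
eef_rot: [[-0.281, 0.96, 0.001], [0.96, 0.281, 0.0], [-0.0, 0.001, -1.0]]
contact_force: [5.0, -1.2, -2.0]
gripper_width: 0.0314
```

```bash
python3 t.py
```

```text
19.975 az 106.33 F [ 5.  -1.2 -2. ] T [-0.172 -1.149  0.158]
```

Call:
apply_moves:
  rows: [0,0,0,0.6]

```text
clock: 20.1
position: [0.5379, -0.0897, 0.1075]
eef_rot: [[-0.231, 0.973, 0.001], [0.973, 0.231, 0.0], [-0.0, 0.001, -1.0]]
contact_force: [4.1, -0.3, -2.9]
gripper_width: 0.0316
```

```bash
python3 t.py; python3 -c "
from h import *
grab('wrist','w9'); jaw('w9'); dome('w9',(.490,.0355),.03)"
```

```text
20.1 az 103.33 F [ 4.1 -0.3 -2.9] T [-0.248 -1.139  0.195]
w9 jaw y 399 [-0.0244 -0.0036  0.0407  0.0463  0.0473]
w9 4173 ext [0.469  0.0127 0.0867] [0.5156 0.0378 0.1246]
 rim fit 982 [0.4886 0.0404] 0.0003
 dome fit 2656 [0.4886 0.0403 0.1011 0.0269] 0.0006
```

View pics/w9.png

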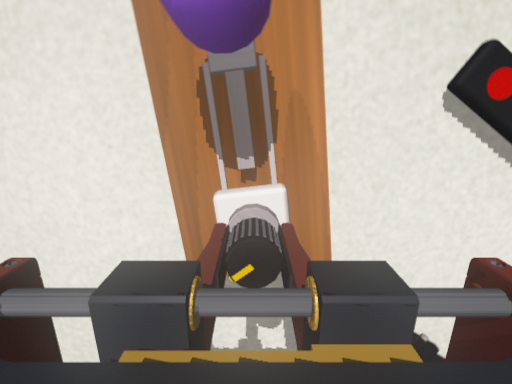

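```bash
python3 - <<'E'
from h import *
grab('side','s9'); dome('s9',(.490,.0365),.03); grab('top','t9'); dome('t9',(.49,.0365),.03)
dome('s7',(.490,.0365),.03); dome('t7',(.49,.0365),.03)
z=cv2.imread('pics/s9.png')[140:260,225:345]; cv2.imwrite('pics/s9c.png',cv2.resize(z,(600,600),interpolation=2))
E
python3 t.py
```

```text
s9 203 ext [0.4612 0.0222 0.0798] [0.5128 0.0702 0.1359]
 rim fit 49 [0.4892 0.0386] 0.0017
 dome fit 135 [0.4877 0.0416 0.1006 0.0274] 0.0032
t9 128 ext [0.457  0.0105 0.1067] [0.511  0.0652 0.5656]
 rim fit 1 [0.4893 0.0358] 0.0
 dome fit 121 [0.491  0.0416 0.1064 0.0238] 0.0855
s7 206 ext [0.4626 0.0101 0.0799] [0.5146 0.0645 0.1317]
 rim fit 56 [0.4906 0.0341] 0.0021
 dome fit 130 [0.4902 0.0363 0.1001 0.0276] 0.0029
t7 180 ext [0.4667 0.0106 0.0898] [0.515  0.0587 0.1336]
 rim fit 3 [0.4932 0.0332] 0.0002
 dome fit 162 [0.4916 0.0362 0.1046 0.0252] 0.0028
20.25 az 103.4 F [ 5.1 -0.1 -2.6] T [-0.019 -1.381  0.031]
```

View pics/s9c.png

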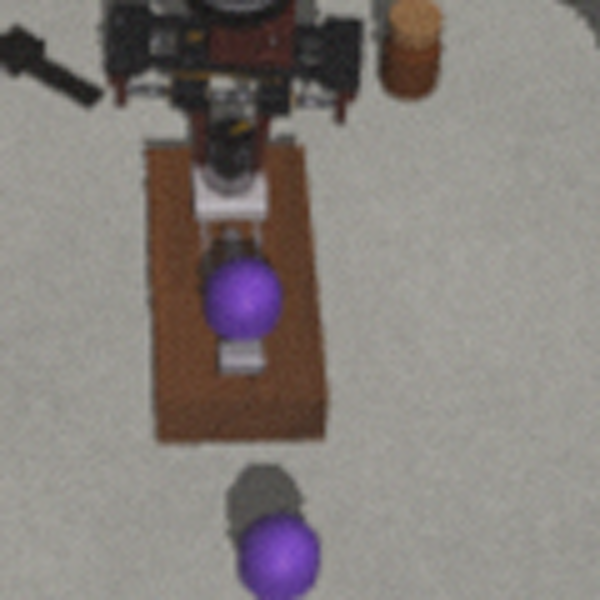

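The w9 view shows the jaw at (232,55) touching the stem and the yellow mark at (243,272). The side crop shows the lamp at (245,300) between the jaw and the fence, with its head shifted a few mm towards the fence. I'm continuing slowly while watching the torque.

Call:
apply_moves:
  rows: [0,0,0,0.6]

```text
clock: 20.38
position: [0.5379, -0.0898, 0.1075]
eef_rot: [[-0.18, 0.984, 0.002], [0.984, 0.18, 0.0], [-0.0, 0.002, -1.0]]
contact_force: [5.4, 0.2, -3.0]
gripper_width: 0.0311
```

```bash
python3 t.py
```

```text
20.375 az 100.35 F [ 5.4  0.2 -3. ] T [-0.085 -1.411  0.201]
```

Call:
apply_moves:
  rows: [0,0,0,0.6]

```text
clock: 20.5
position: [0.5379, -0.0898, 0.1076]
eef_rot: [[-0.127, 0.992, 0.002], [0.992, 0.127, 0.0], [-0.0, 0.002, -1.0]]
contact_force: [5.5, -0.2, -2.8]
gripper_width: 0.0315
```

```bash
python3 t.py
```

```text
20.5 az 97.32 F [ 5.5 -0.2 -2.8] T [-0.069 -1.397  0.163]
```

Call:
apply_moves:
  rows: [0,0,0,0.6]

```text
clock: 20.62
position: [0.5379, -0.0898, 0.1076]
eef_rot: [[-0.075, 0.997, 0.002], [0.997, 0.075, 0.0], [-0.0, 0.002, -1.0]]
contact_force: [5.6, 0.2, -3.6]
gripper_width: 0.0316
```

```bash
python3 t.py;  python3 -c "
from h import *
grab('wrist','w10'); jaw('w10'); dome('w10',(.489,.04),.03)
grab('side','s10');dome('s10',(.489,.04),.03)"
```

```text
20.625 az 94.32 F [ 5.6  0.2 -3.6] T [-0.152 -1.409  0.184]
w10 jaw y 407 [-0.0272 -0.0167  0.0409  0.0468  0.0479]
w10 5434 ext [0.4653 0.0126 0.0858] [0.5158 0.042  0.1262]
 rim fit 1093 [0.4886 0.0404] 0.0004
 dome fit 3788 [0.4887 0.0401 0.1003 0.0273] 0.0007
s10 201 ext [0.4613 0.0207 0.0779] [0.5116 0.07   0.1318]
 rim fit 49 [0.4889 0.0384] 0.0023
 dome fit 131 [0.487  0.0403 0.1028 0.0258] 0.0029
```

Call:
apply_moves:
  rows: [0,0,0,0.8]

```text
clock: 20.85
position: [0.5379, -0.0898, 0.1076]
eef_rot: [[-0.006, 1.0, 0.002], [1.0, 0.006, 0.0], [0.0, 0.002, -1.0]]
contact_force: [6.0, -0.6, -4.0]
gripper_width: 0.0314
```

```bash
python3 t.py
```

```text
20.85 az 90.32 F [ 6.  -0.6 -4. ] T [-0.151 -1.449  0.141]
```

Call:
apply_moves:
  rows: [0,0,0,0.8]

```text
clock: 20.98
position: [0.5379, -0.0898, 0.1075]
eef_rot: [[0.065, 0.998, 0.002], [0.998, -0.065, 0.0], [0.0, 0.002, -1.0]]
contact_force: [6.0, -0.8, -3.5]
gripper_width: 0.0318
```

```bash
python3 t.py
```

```text
20.975 az 86.26 F [ 6.  -0.8 -3.5] T [-0.169 -1.384 -0.032]
```

Call:
apply_moves:
  rows: [0,0,0,0.8]

```text
clock: 21.1
position: [0.538, -0.0898, 0.1076]
eef_rot: [[0.135, 0.991, 0.002], [0.991, -0.135, 0.0], [0.0, 0.002, -1.0]]
contact_force: [5.6, -0.4, -4.7]
gripper_width: 0.0313
```

```bash
python3 t.py
```

```text
21.1 az 82.25 F [ 5.6 -0.4 -4.7] T [-0.176 -1.395 -0.053]
```

Call:
apply_moves:
  rows: [0,0,0,0.8]

```text
clock: 21.22
position: [0.538, -0.0898, 0.1075]
eef_rot: [[0.204, 0.979, 0.002], [0.979, -0.204, 0.0], [0.001, 0.002, -1.0]]
contact_force: [6.4, -0.7, -3.5]
gripper_width: 0.0314
```

```bash
python3 t.py
```

```text
21.225 az 78.25 F [ 6.4 -0.7 -3.5] T [-0.191 -1.432 -0.023]
```

Call:
apply_moves:
  rows: [0,0,0,0.8]

```text
clock: 21.35
position: [0.538, -0.0898, 0.1076]
eef_rot: [[0.272, 0.962, 0.002], [0.962, -0.272, 0.0], [0.001, 0.002, -1.0]]
contact_force: [6.0, -0.5, -4.6]
gripper_width: 0.0317
```

```bash
python3 t.py
```

```text
21.35 az 74.25 F [ 6.  -0.5 -4.6] T [-0.191 -1.462  0.03 ]
```

Call:
apply_moves:
  rows: [0,0,0,0.7]

```text
clock: 21.48
position: [0.538, -0.0899, 0.1075]
eef_rot: [[0.329, 0.944, 0.002], [0.944, -0.329, 0.0], [0.001, 0.002, -1.0]]
contact_force: [5.5, -0.7, -2.1]
gripper_width: 0.0315
```

```bash
python3 t.py; python3 -c "
from h import *
grab('wrist','w11'); jaw('w11'); dome('w11',(.489,.04),.03)"
```

```text
21.475 az 70.76 F [ 5.5 -0.7 -2.1] T [-0.216 -1.456  0.   ]
w11 jaw y 453 [-0.0256 -0.0003  0.042   0.0493  0.0508]
w11 12507 ext [0.4681 0.0125 0.0864] [0.5163 0.0609 0.1293]
 rim fit 1700 [0.4886 0.0402] 0.0004
 dome fit 10008 [0.4889 0.04   0.1002 0.0273] 0.0007
```

View pics/w11.png

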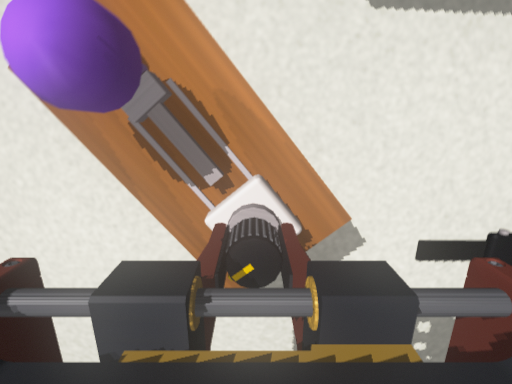

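The w11 view shows the jaw at (145,95) against the stem, the lamp unmoved, and the yellow mark still fixed relative to the fingers, so the grip hasn't slipped. The torque fell from about 0.19 to -0.05 N m near azimuth 88°, which I read as the click, and is now back at zero. I'll nudge 3° into the notch, release, rise and check the marks.

Call:
apply_moves:
  rows: [0,0,0,0.6,0,0,0,0,0,0,0,0]

```text
clock: 21.9
position: [0.538, -0.0899, 0.1076]
eef_rot: [[0.377, 0.926, 0.002], [0.926, -0.377, 0.0], [0.001, 0.002, -1.0]]
contact_force: [5.8, -0.4, -2.8]
gripper_width: 0.0316
```

```bash
python3 t.py
```

```text
21.9 az 67.87 F [ 5.8 -0.4 -2.8] T [-2.260e-01 -1.437e+00  1.000e-03]
```

Call:
apply_moves:
  rows: [0,0,0,0,0,0,0,0,0,0,0,0,0,0,0,0,0,0,0,0]
  gripper: 87.8

```text
clock: 22.52
position: [0.5369, -0.09, 0.1074]
eef_rot: [[0.379, 0.926, -0.0], [0.926, -0.379, 0.0], [-0.0, -0.0, -1.0]]
contact_force: [-0.2, 0.5, 0.5]
gripper_width: 0.0783
```

Call:
apply_moves:
  rows: [0,0,-0.3,0,0,0,-0.6,0,0,0,-0.8,0,0,0,-0.8,0,0,0,-0.3,0,-0.5,0,0,0,-0.8,0,0,0,-0.5,0,0,0]

```text
clock: 23.52
position: [0.5017, -0.1747, 0.2473]
eef_rot: [[0.38, 0.925, -0.001], [0.925, -0.38, 0.0], [-0.0, -0.001, -1.0]]
contact_force: [-0.3, 1.2, 0.6]
gripper_width: 0.0879
```

Call:
apply_moves:
  rows: [0,0,0,0,0,0,0,0]

```text
clock: 23.78
position: [0.5033, -0.1722, 0.2471]
eef_rot: [[0.378, 0.926, -0.0], [0.926, -0.378, 0.001], [0.0, -0.001, -1.0]]
contact_force: [0.0, 0.1, -0.4]
gripper_width: 0.088
```

```bash
python3 - <<'E'
from h import *
st(); p,d,i=grab('wrist','w12'); jaw('w12'); dome('w12',(.489,.04),.03)
c=np.array([.538,-.0897,.1]); q=(c-i['xyz'])@np.array(i['orientation']); u=i['cx']+i['fx']*q[0]/-q[2]; v=i['cy']-i['fy']*q[1]/-q[2]; print(u,v)
b=cv2.imread('pics/w12.png'); u0=int(np.clip(u-60,0,392)); v0=int(np.clip(v-50,0,284))
cv2.imwrite('pics/w12c.png',cv2.resize(b[v0:v0+100,u0:u0+120],None,fx=6,fy=6,interpolation=2))
E
```

```text
clock 23.775
position [0.5033, -0.1722, 0.2471]
eef_rot [[0.3778, 0.9259, -0.0004], [0.9259, -0.3778, 0.0006], [0.0004, -0.0006, -1.0]]
contact_force [0.0368, 0.0902, -0.3711]
torque [-0.0143, 0.0859, 0.034]
gripper_width 0.088
joint_positions [-39.3562, 25.9494, 68.6822, 111.1298, -27.5639, 61.8452, 18.8419]
w12 jaw y 193 [-0.024   0.0231  0.0425  0.0497  0.0511]
w12 998 ext [0.4629 0.0124 0.0857] [0.5095 0.0349 0.122 ]
 rim fit 414 [0.4891 0.0402] 0.0004
 dome fit 404 [0.4893 0.0406 0.1019 0.027 ] 0.0006
254.24932721927584 103.14407904339541
```

View pics/w12c.png

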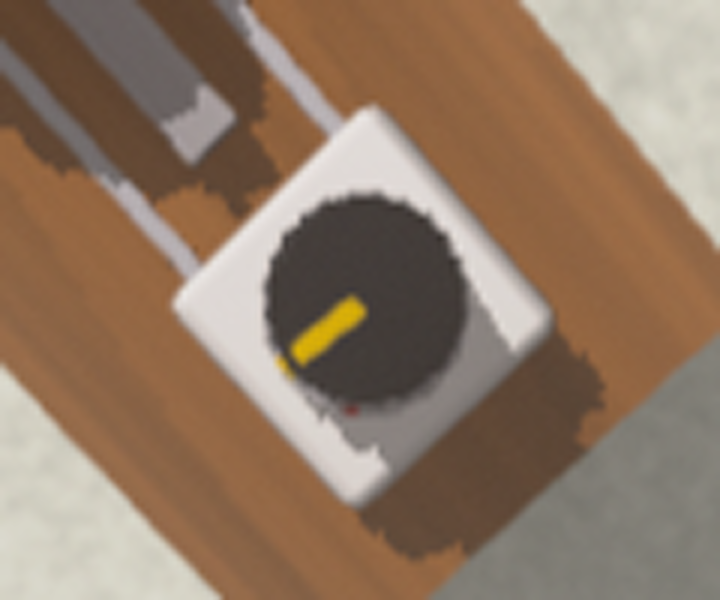

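The crop shows the yellow mark pointing lower-left, (365,305) to (300,355), and the red collar mark at (350,410). The cap leads the collar by about 45° (0.78 rad) clockwise, so it is exactly one notch. Next I'll check the lamp's seat and tilt from a better viewpoint.

Call:
apply_moves:
  rows: [0.2,-0.2,0,0,0.4,-0.4,0,0,0.5,-0.5,0,0,0.5,-0.5,0,0,0.2,-0.3,0,0,0,0,0,0,0,0,0,0,0,0,0,0]

```text
clock: 24.82
position: [0.4496, -0.0548, 0.2476]
eef_rot: [[0.38, 0.925, 0.0], [0.925, -0.38, -0.001], [-0.0, 0.001, -1.0]]
contact_force: [0.3, 0.6, 0.4]
gripper_width: 0.0881
```

```bash
cat >> h.py <<'E'
def pts(tag,g,zmin):
    z=np.load(f'pics/{tag}.npz'); P=world(z); hsv=cv2.cvtColor(z['p'],cv2.COLOR_RGB2HSV)
    m=(hsv[...,0]>120)&(hsv[...,0]<150)&(hsv[...,1]>90)&(np.hypot(P[...,0]-g[0],P[...,1]-g[1])<.04)&(P[...,2]>zmin)&(P[...,2]<zmin+.1)
    return P[cv2.erode(m.astype(np.uint8),np.ones((3,3)))>0]
def tilt(tag,g,z0):
    from scipy.optimize import least_squares
    a=pts('w1',(.441,.3147),.04); r=np.hypot(a[:,0]-.441,a[:,1]-.3147)
    bins=np.arange(.078,.0995,.0015); zc=[];rc=[]
    # z as function of r (dome)
    rb=np.arange(0,.0265,.0015); zb=[np.median(a[(r>=x)&(r<x+.0015),2]) for x in rb]; rb=rb+.00075
    q=pts(tag,g,z0+.05); 
    def f(x):
        p=q-[x[0],x[1],0]; zz=p[:,2]-z0-.06
        X=p[:,0]-x[3]*zz; Y=p[:,1]-x[4]*zz; Z=p[:,2]+x[3]*p[:,0]+x[4]*p[:,1]-x[2]
        rr=np.hypot(X,Y); d=Z-np.interp(rr,rb,zb); d=np.where(rr<.0255,d,0); return d
    s=least_squares(f,[g[0],g[1],z0,0,0],loss='soft_l1',f_scale=.0008,x_scale=[.001]*3+[.02]*2)
    print(tag,len(q),'xy at 60mm',s.x[:2].round(4),'base z',s.x[2].round(4),'tilt deg',np.degrees(s.x[3:]).round(2),np.std(s.fun).round(5))
E
python3 - <<'E'
from h import *
st(); grab('wrist','w13'); dome('w13',(.489,.04),.03)
tilt('w1',(.441,.3147),0); tilt('w5',(.49,.0353),.03); tilt('w11',(.489,.04),.03); tilt('w13',(.489,.04),.03); tilt('w2',(.4407,.3147),.119)
E
```

```text
clock 24.825
position [0.4496, -0.0548, 0.2476]
eef_rot [[0.3796, 0.9251, 0.0005], [0.9251, -0.3796, -0.0007], [-0.0004, 0.0007, -1.0]]
contact_force [0.2962, 0.557, 0.4348]
torque [-0.0787, 0.0692, 0.0106]
gripper_width 0.0881
joint_positions [-67.762, 17.3423, 81.0919, 120.7325, -20.2539, 58.124, 1.6169]
w13 2470 ext [0.4623 0.0131 0.0887] [0.5144 0.0668 0.3904]
 rim fit 21 [0.4891 0.0403] 0.0003
 dome fit 2288 [0.489  0.0401 0.1    0.0275] 0.0156
w1 1335 xy at 60mm [0.4412 0.3145] base z 0.0 tilt deg [-1.32  1.04] 0.0007
w5 1671 xy at 60mm [0.4902 0.0355] base z 0.0298 tilt deg [-0.75 -1.45] 0.00069
w11 11686 xy at 60mm [0.4884 0.0401] base z 0.0303 tilt deg [2.05 0.37] 0.00079
w13 2192 xy at 60mm [0.4893 0.0398] base z 0.0303 tilt deg [-1.52  2.03] 0.00071
w2 6237 xy at 60mm [0.4412 0.3144] base z 0.1193 tilt deg [-3.3   1.36] 0.00065
```

View pics/w13.png

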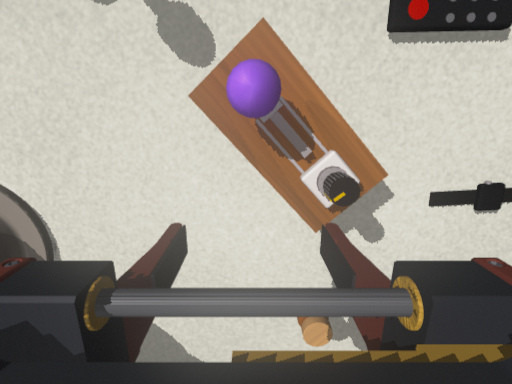

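The w13 view shows the lamp at (253,88) in the socket with the jaw behind it, the knob marks as before and the neighbours untouched. The lamp's base is at z 0.0303 (home is 0.030), with an estimated tilt of about 2.5° that is noisy. The gripper is clear, so I'm handing in.

```bash
python3 -c "
from h import *
print(ticket.sign_off())"
```

```text
the job is handed in; nothing more can be done
None
```

I put the farthest purple lamp in the dock's socket and let go of it. I then turned the knob clockwise about 174° in all, released it, backed the arm clear and handed the job in at about 25 s.

Last checks:
- **Seat:** the dome fit puts the lamp's underside at z 30.3 mm, against 30.0 for home. Downward contact while seating was about 7 N.
- **Jaw:** it is against the stem and had stopped moving before the click.
- **Clutch:** the torque rose to about 0.2 N m and then dropped once. After release, the yellow mark leads the red one by about 45° (0.78 rad), which is one click and no second.
- **Lamp lean:** this check was less clean. The jaw moved the lamp's head about 5 mm toward the fence, more than the 2.5 mm of play in the socket allows by sliding alone. I estimate a lean of about 2–3°, but that measurement is only good to about 2°.
- **Bystanders:** the arm kept clear of the other things as planned, and I saw nothing displaced in the views. I did not re-measure their positions at the end.

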